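# Plate offcuts into the flap-front scrap bin

## Robot

A 6-joint arm with a two-finger parallel gripper is mounted at the origin on the work surface. World frame = base frame: x ahead of the robot, y to its left, z up, the work surface at z = 0. Lengths are in m, angles in rad, forces in N, time in s.
With the tool pointing down it reaches from about 0.25 to 0.85 m from the base axis. Payload 12.5 kg.
Tool frame: the origin (TCP) lies midway between the tips of the shut fingers; the grasp point (between the pads) lies 19 mm behind it; z points along the fingers, y is the direction in which the jaws open and shut (so a half turn about z gives the same grasp; the last joint's range is limited). The gripper opens to 93 mm and grips with 3 to 60 N. Pads are 15 mm wide; open, the fingers measure 128 mm over their backs; the gripper's body (75 mm by 188 mm) begins 65 mm behind the grasp point.
Start: joints at [1.177, 0.351, 1.652, -0, 1.139, -0.085], TCP at [0.167, 0.524, 0.219] pointing down, gripper open.
Joint ranges: [-2.75, 2.75], [-0.79, 2.1], [0.01, 2.65], [-1.57, 4.71], [0.07, 3.14], [-2.87, 2.87]. Speed limits (rad/s): [2.22, 2.22, 2.79, 3.14, 3.14, 3.14].

## Interface

Orientations are given as a unit quaternion [x, y, z, w].
In Python, from cell import arm gives the robot as it stands.
- The arm moves only by the tool apply_moves, never from a script. Its argument "steps" is a list that holds one entry, the list of rows, each a list of 6 numbers: the shift along the tool's x, y, z in m, then the turn, a rotation vector about the tool's x, y, z in rad. A call has 1 to 12 rows; each row shifts and turns the commanded pose from where the row before left it, along the tool's axes as they then stand; what a row does not reach is not made up. A row lasts 1/8 s, in which the tool goes at most 62.5 mm and 10.7 degrees, less where a joint would pass 70% of its speed; a pose out of reach is approached as far as the arm can. A call with a gripper value outside its range is refused whole. "fingers" is the opening in per cent of the stroke, from 0 (shut) to 100 (fully open), set as the call begins (left out, the last holds). The fingers move at their own pace and stop on an object; the grip force is fixed at half the most. Time passes only in rows, so rows that do not move let the fingers close. It gives the time, the measured TCP pose, the force and the opening at its end, in the units of the state.
- arm.sense(): the state, without advancing time (a new reading comes with each control period).
- arm.camera(name): name is "scene" or "top"; returns a dict with "frame" (420x560x3 uint8, red, green, blue), "z_map" (420x560 float32, m along the optical axis (not along the pixel's ray), 0 where there is no reading), "fx", "fy", "cx", "cy" (pixels), "distortion" ([k1, k2, p1, p2, k3] as OpenCV has them; the pictures are not rectified), "R" (3x3) and "t" (3): a world point X has camera coordinates R X + t. Camera axes: x right, y down, z forward; pixel columns grow to the right and rows downward; lengths in m; the calibration is good to about 2 mm. A picture is of the moment at which its call begins.
- arm.hand_in(): hands the job in, once; it reports no verdict.
The state is a dict: "time": time; "qpos": joint angles; "qvel": joint speeds; "joint_torque": joint torques, N m; "tcp_pos": TCP position; "tool_rot": TCP orientation; "force": force on the tool from outside, world axes, zero at the start; "wrist_torque": the same for the moment, N m; "gripper_width": opening from 0.0 (shut) to 1.0 (fully open).
Only numpy, scipy, OpenCV 4.12 (cv2) and the standard library are available. Lean on these libraries where they do the work, as an engineer would, in place of code of your own. Each camera call takes 0.05 s, during which the arm holds its last target.

## Task

Clear the two bare plate offcuts off the welding bench: their cut edges are still raw and sharp, so do not pick them up, but slide each one flat along the bench and push it through the sprung flap of the scrap bin at the bench edge, until both have dropped inside and the flap has snapped shut behind them. Leave the plate with the two welded tubes, the flanged pipe stub and the coffee cup standing where they are.

Things in the scene. Friction and masses are not known exactly. Their poses are not given: they have to be found in the camera images.
- bin_mouth (a point): Sill of the scrap bin's mouth, at its middle, at bench level (z = 0), 2 mm outside the left edge of the bench top (world y = 0.30). The fixed bin hangs anywhere along that edge; plates go in along its +y. The mouth is a slot 156 mm wide, 50 mm high, sill level with the bench, in a flat upright front face 2 mm behind this point.
- bin_hood (a point): Middle of the bin's flat closed hood, on its top, 64 mm above the bench; the hood is 270 mm wide (x), 300 mm deep (y). The bin is grey sheet steel. Inside is no shelf: a plate whose middle is past the bench edge tips and drops on the bin floor 160 mm below the bench. The front face stops upright fingers, but a plate pushed from behind up to that face goes over by itself.
- bin_cheek0 (a point): Outer end of the sheet cheek at the -x side of the mouth, half-way up: 50 mm high, 4 mm thick, standing on the bench, flaring from the mouth's side (78 mm from its middle) to this end (90 mm from the middle, 40 mm in front of the sill).
- bin_cheek1 (a point): Outer end of the like cheek at the +x side of the mouth, half-way up.
- flap (a joint): Flap in the mouth, a steel sheet 148 x 46 mm hinged along its top edge (50 mm above the bench, 13 mm behind the point bin_mouth). 0 = hanging closed, grows to 1.45 rad as it swings inward and up. A light torsion spring shuts it (about 0.02 N m when closed, 0.09 N m wide open: less than 3 N at its lower edge). It cannot swing outward.
- offcut_a_center (a point): Centre of a loose bare aluminium plate, 120 (x) x 100 (y) x 10 (z) mm, about 0.32 kg, lying flat on the bench, half-way up its thickness. z is up; x and y run along its sides.
- offcut_b_center (a point): Centre of a loose bare aluminium plate, 110 x 110 x 10 mm, about 0.31 kg, with one corner (at its +x +y) cut off at 45 degrees, 30 mm along each side; lies flat on the bench. The point is the centre of the full square, half-way up its thickness. z is up; x and y run along its sides.
- weldment_center (a point): A finished part that stays: aluminium base plate 130 (x) x 100 (y) x 8 mm with two upright tubes of 22 mm diameter at x = -35 and +35 mm, 128 mm high overall, 0.5 kg, loose. The point is in the middle between the tubes, 64 mm above the bench. z is up.
- spool_center (a point): A flanged pipe stub that stays: rusty pipe of 60 mm diameter standing on a round flange of 104 mm diameter and 14 mm thickness, 75 mm high overall, 1.1 kg, loose. The point is on its axis, 37.5 mm above the bench. z is up.
- cup_center (a point): A lidded paper coffee cup that stays: 80 mm diameter at the lid, 58 mm at the foot, 114 mm high, 0.15 kg, loose, easily tipped. The point is on its axis, 57 mm above the bench. z is up.

How it is judged:
At the end, for the whole second after the job is handed in: Both offcuts lie inside the scrap bin, their centres more than 40 mm below the bench top; the flap hangs shut (within 0.08 rad); the tubed plate, the flanged pipe stub and the cup stand upright (within 0.35 rad), within 20 mm of where they were (height (world z) of each of offcut_a_center, offcut_b_center below -0.04 m and y of offcut_a_center in the frame of bin_mouth between 0 and 0.3 m and x of offcut_a_center in the frame of bin_mouth between -0.135 and 0.135 m and y of offcut_b_center in the frame of bin_mouth between 0 and 0.3 m and x of offcut_b_center in the frame of bin_mouth between -0.135 and 0.135 m and value of joint flap below 0.08 rad and distance of each of weldment_center, spool_center, cup_center from where it was at the start of the episode below 0.02 m and angle between each of weldment_center, spool_center, cup_center's own z axis and vertical below 0.35 rad); the robot touches nothing.
It fails at once if an offcut is lifted off the bench (its centre more than 40 mm above the bench) (height (world z) of any of offcut_a_center, offcut_b_center above 0.04 m).
It fails at once if the tubed plate, the flanged pipe stub or the cup is shifted more than 20 mm (distance of any of weldment_center, spool_center, cup_center from where it was at the start of the episode above 0.02 m).
It fails at once if the tubed plate, the flanged pipe stub or the cup is tipped (angle between any of weldment_center, spool_center, cup_center's own z axis and vertical above 0.35 rad).
It also fails if it takes over 72 s, if anything falls off the work surface, if the arm or the gripper's body presses on something with over 40 N, if the wrist force passes 120 N, or if a joint passes its speed limit or range.

## Working session

There is one attempt and no reset: what is moved stays moved. The work goes in short steps, Python scripts to look and compute and a tool call to move; the robot and the scene stay as the last step left them, time stands still between calls to the robot, and variables do not carry over. Pictures are saved under pics/ and viewed, and the job is handed in when it is done.

Besides the shell and the picture viewer there is one more tool, called as name(argument=value, ...), one argument or row to a line, values as JSON. apply_moves: Moves the arm, as the interface text tells. Its arguments: {"type":"object","properties":{"steps":{"type":"array"},"fingers":{"type":"number"}},"required":["steps"]}

```bash
ls; mkdir -p pics; python3 - <<'E'
from cell import arm
import cv2,pickle
s=arm.sense();print(s)
d={}
for n in("scene","top"):
    c=arm.camera(n);d[n]=c
    cv2.imwrite(f"pics/{n}0.png",c["frame"][:,:,::-1])
    print(n,c["fx"],c["fy"],c["cx"],c["cy"],c["distortion"],c["R"],c["t"])
pickle.dump(d,open("c0.pkl","wb"))
E
```

```text
pics
{'time': 0.0, 'qpos': array([ 1.17738600e+00,  3.51259397e-01,  1.65242170e+00, -1.75788435e-05,
        1.13906155e+00, -8.45893691e-02]), 'qvel': array([-0.00053677, -0.00080997, -0.00041015,  0.00045767,  0.00170127,
       -0.0010675 ]), 'joint_torque': array([ 5.31078858e-04, -4.97324288e+01, -2.85253823e+01,  6.98900758e-02,
        2.57153314e-02, -5.07472464e-05]), 'tcp_pos': array([0.16701002, 0.52367868, 0.21808964]), 'tool_rot': array([ 1.53793955e-01,  9.88102772e-01, -5.60538446e-04, -1.28364780e-04]), 'force': array([ 0.62409367, -0.3786328 ,  0.10263657]), 'wrist_torque': array([ 0.0382853 , -0.03075998,  0.03604548]), 'gripper_width': 0.9937007436019286}
scene 380.19905313313114 380.19905313313114 275.15537357440394 212.4680496897014 [-0.03518705  0.          0.          0.          0.        ] [[ 0.16751012  0.98586185 -0.00409442]
 [ 0.67209506 -0.11723373 -0.73112549]
 [-0.72126873  0.11971908 -0.68223072]] [-0.16527348 -0.32261097  1.2783325 ]
top 420.91730234965854 420.91730234965854 266.30599494988815 216.47801873571058 [-0.0822245  0.         0.         0.         0.       ] [[ 0.0256425  -0.99950997  0.01795234]
 [-0.9835723  -0.02843539 -0.17826092]
 [ 0.17868405 -0.01308636 -0.98381947]] [0.03907413 0.53539018 0.89110204]
```

View pics/scene0.png

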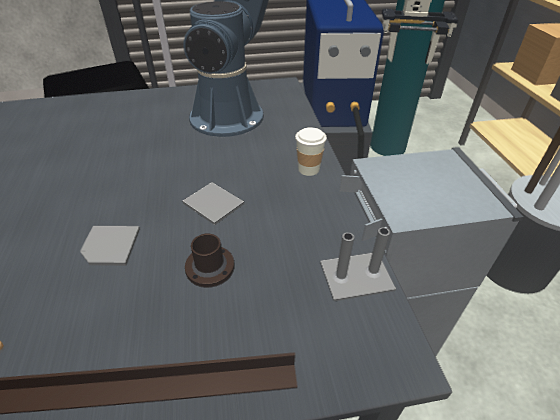

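View pics/top0.png

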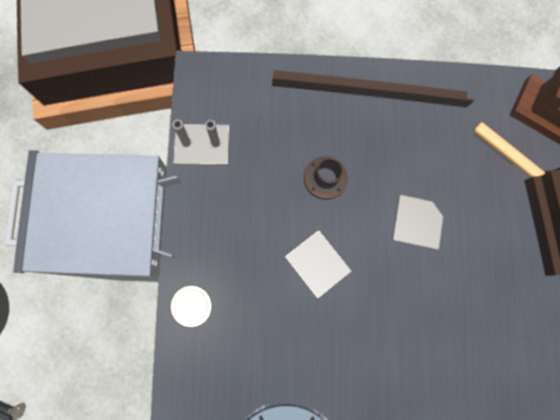

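```bash
cat > h.py <<'E'
import numpy as np,cv2,pickle
def K(c): return np.array([[c["fx"],0,c["cx"]],[0,c["fy"],c["cy"]],[0,0,1.]])
def p2w(c,uv,z):
    n=cv2.undistortPoints(np.array(uv,float).reshape(-1,1,2),K(c),np.array(c["distortion"])).reshape(-1,2)
    R=np.array(c["R"]);o=-R.T@np.array(c["t"])
    d=np.c_[n,np.ones(len(n))]@R
    zz=np.broadcast_to(z,len(d))
    return o+d*((zz-o[2])/d[:,2])[:,None]
def w2p(c,X):
    r,_=cv2.Rodrigues(np.array(c["R"]))
    return cv2.projectPoints(np.array(X,float).reshape(-1,1,3),r,np.array(c["t"],float),K(c),np.array(c["distortion"]))[0].reshape(-1,2)
def crop(c,x0,y0,x1,y1,s,f):
    im=c["frame"][y0:y1,x0:x1,::-1]
    im=cv2.resize(im,None,fx=s,fy=s,interpolation=cv2.INTER_CUBIC)
    cv2.imwrite(f,im)
E
python3 - <<'E'
from h import *
d=pickle.load(open("c0.pkl","rb"));c=d["top"]
crop(c,280,190,450,300,4.5,"pics/crA.png")
crop(c,130,110,360,330,2.7,"pics/crB.png")
E
```

```text
(no output)
```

View pics/crA.png

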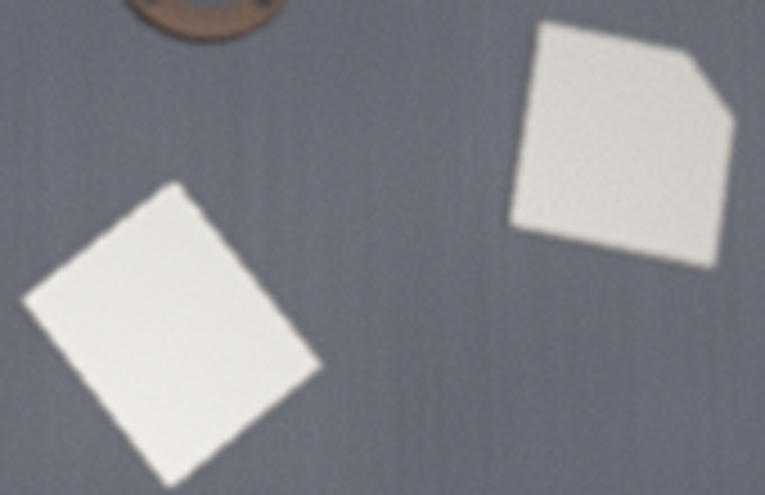

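View pics/crB.png

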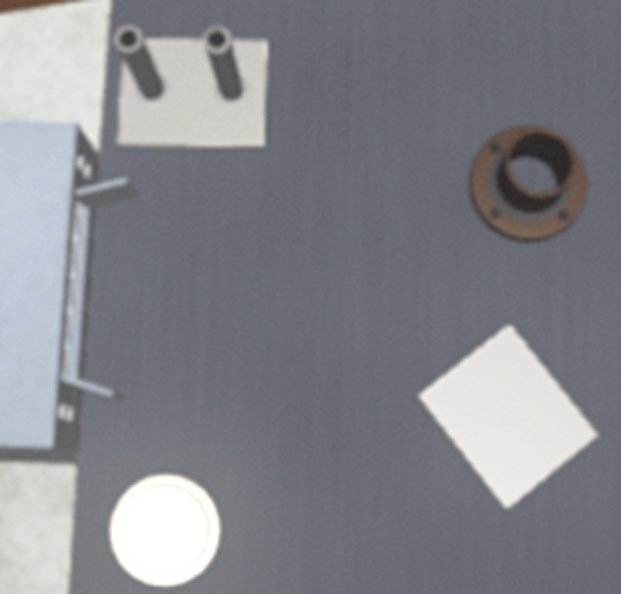

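```bash
python3 - <<'E'
from h import *
np.set_printoptions(precision=4,suppress=True)
d=pickle.load(open("c0.pkl","rb"));c=d["top"]
A=lambda p:np.array(p)/4.5+[280-.4,190-.4]
B=lambda p:np.array(p)/2.7+[130-.3,110-.3]
def show(n,uv,z):
    X=p2w(c,uv,z);print(n,X[:,:2].tolist() if 0 else X[:,:2].round(4).tolist());return X
a=show("A",A([(175,182),(322,366),(170,488),(22,299)]),.010)[:,:2]
print(a.mean(0),np.linalg.norm(a-np.roll(a,-1,0),axis=1),[np.degrees(np.arctan2(*(a[(i+1)%4]-a[i])[::-1])) for i in range(4)])
b=show("B",A([(541,22),(686,50),(735,120),(714,268),(511,225)]),.010)[:,:2]
print(np.linalg.norm(b-np.roll(b,-1,0),axis=1),[np.degrees(np.arctan2(*(b[(i+1)%5]-b[i])[::-1])) for i in range(5)], (b[0]+b[3])/2)
show("cheek",B([(128,183),(118,396),(76,193),(64,380)]),.05)
show("cup",B([(165,530),(110,530),(220,530)]),.114)
show("spool",B([(528,183),(470,183),(587,183)]),.014)
w=show("weld",B([(120,40),(268,40),(266,146),(118,145)]),.008);print(w.mean(0))
show("edge",B([(112,0),(72,594)]),0)
show("hood",[(27,153),(161,155),(150,275),(24,273)],.064)
c=d["scene"]
show("A s",[(212,182),(243,203),(212,222),(183,202)],.01)
show("cheek s",[(358,177),(381,222)],.05)
show("B s",[(82,244),(93,226),(139,227),(128,263),(90,262)],.01)
E
```

```text
A [[0.5125, -0.0685], [0.42, -0.1441], [0.3573, -0.0669], [0.4503, 0.0092]]
[ 0.435  -0.0676] [0.1195 0.0995 0.1202 0.0996] [np.float64(-140.73852809248126), np.float64(129.10757705548468), np.float64(39.30076157446877), np.float64(-51.304616441057085)]
B [[0.6033, -0.263], [0.5906, -0.3413], [0.5536, -0.3663], [0.4749, -0.3512], [0.4948, -0.2437]]
[0.0793 0.0447 0.0801 0.1094 0.1102] [np.float64(-99.17590011663047), np.float64(-145.96949284139782), np.float64(169.1381286858355), np.float64(79.52229820816709), np.float64(-10.084159623621249)] [ 0.5391 -0.3071]
cheek [[0.6176, 0.2579], [0.4391, 0.2547], [0.6078, 0.3011], [0.4508, 0.2997]]
cup [[0.3359, 0.2008], [0.3345, 0.2417], [0.3371, 0.16]]
spool [[0.6379, -0.0837], [0.6363, -0.0327], [0.6397, -0.1358]]
weld [[0.7621, 0.2831], [0.7658, 0.1497], [0.6662, 0.1471], [0.6635, 0.2779]]
[0.7144 0.2144 0.008 ]
edge [[0.8043, 0.2951], [0.2766, 0.2939]]
hood [[0.6636, 0.6079], [0.6652, 0.295], [0.3965, 0.2999], [0.3906, 0.5792]]
A s [[0.36, -0.0629], [0.4575, 0.0091], [0.512, -0.0701], [0.4279, -0.1382]]
cheek s [[0.4545, 0.3016], [0.6178, 0.2992]]
B s [[0.5329, -0.3619], [0.4776, -0.3474], [0.4996, -0.2393], [0.6067, -0.2528], [0.5902, -0.3343]]
```

```bash
python3 - <<'E'
from h import *
d=pickle.load(open("c0.pkl","rb"));c=d["scene"]
crop(c,280,120,420,310,3.1,"pics/crC.png")
E
```

```text
(no output)
```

View pics/crC.png

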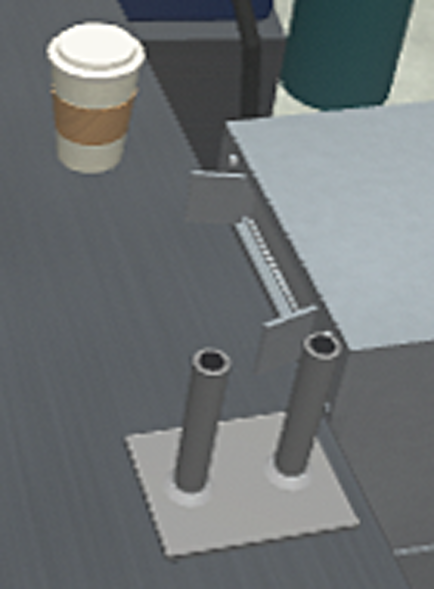

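```bash
cat > plan.py <<'E'
import numpy as np,json,sys
from scipy.spatial.transform import Rotation as R
def state():
    from cell import arm
    s=arm.sense();r=R.from_quat(s["tool_rot"]);y=r.as_matrix()[:,1]
    return s,s["tcp_pos"],np.arctan2(y[1],y[0])
# cmd: x y z yaw(of jaw axis, deg) ; frame tool: z down, y=jaw, x = y cross z
def axes(yaw):
    y=np.array([np.cos(yaw),np.sin(yaw),0]);z=np.array([0,0,-1.]);return np.c_[np.cross(y,z),y,z]
def plan(p0,yaw0,segs):
    rows=[];p=np.array(p0,float);yaw=yaw0
    for (x,y,z,yd,n) in segs:
        q=np.array([x,y,z]);yt=np.radians(yd);ps,ys=p.copy(),yaw
        for i in range(1,n+1):
            g=ps+(q-ps)*i/n;gy=ys+(yt-ys)*i/n
            d=np.round(axes(yaw).T@(g-p),4);t=round(-(gy-yaw),3)
            p=p+axes(yaw)@d;yaw-=t
            rows.append([float(v)+0. for v in d]+[0,0,float(t)])
    print(json.dumps(rows));print("cmd end",p.round(4),np.degrees(yaw).round(2))
E
python3 - <<'E'
from plan import *
s,p,y=state();print(p,np.degrees(y))
plan(p,y,[(.435,-.067,.2,39.3,12)])
plan((.435,-.067,.2),np.radians(39.3),[(.435,-.067,.03,39.3,4)])
E
```

```text
[0.16699978 0.52372078 0.21817722] 72.30762256413979
[[-0.0362, -0.0401, 0.0015, 0, 0, 0.048], [-0.0382, -0.0383, 0.0015, 0, 0, 0.048], [-0.0399, -0.0365, 0.0015, 0, 0, 0.048], [-0.0416, -0.0345, 0.0016, 0, 0, 0.048], [-0.0432, -0.0324, 0.0015, 0, 0, 0.048], [-0.0448, -0.0304, 0.0015, 0, 0, 0.048], [-0.0461, -0.0282, 0.0015, 0, 0, 0.048], [-0.0474, -0.0259, 0.0015, 0, 0, 0.048], [-0.0486, -0.0236, 0.0015, 0, 0, 0.048], [-0.0498, -0.0212, 0.0015, 0, 0, 0.048], [-0.0506, -0.0189, 0.0016, 0, 0, 0.048], [-0.0515, -0.0164, 0.0015, 0, 0, 0.048]]
cmd end [ 0.435 -0.067  0.2  ] 39.31
[[0.0, 0.0, 0.0425, 0, 0, -0.0], [0.0, 0.0, 0.0425, 0, 0, -0.0], [0.0, 0.0, 0.0425, 0, 0, -0.0], [0.0, 0.0, 0.0425, 0, 0, -0.0]]
cmd end [ 0.435 -0.067  0.03 ] 39.3
```

apply_moves(
  steps=[
    [[-0.0362,-0.0401,0.0015,0,0,0.048],[-0.0382,-0.0383,0.0015,0,0,0.048],[-0.0399,-0.0365,0.0015,0,0,0.048],[-0.0416,-0.0345,0.0016,0,0,0.048],[-0.0432,-0.0324,0.0015,0,0,0.048],[-0.0448,-0.0304,0.0015,0,0,0.048],[-0.0461,-0.0282,0.0015,0,0,0.048],[-0.0474,-0.0259,0.0015,0,0,0.048],[-0.0486,-0.0236,0.0015,0,0,0.048],[-0.0498,-0.0212,0.0015,0,0,0.048],[-0.0506,-0.0189,0.0016,0,0,0.048],[-0.0515,-0.0164,0.0015,0,0,0.048]],
  ],
  fingers=50,
)

```text
time: 1.6
tcp_pos: [0.4354, -0.0686, 0.2003]
tool_rot: [0.429, 0.903, 0.0, -0.0]
force: [0.6, 0.7, -0.3]
gripper_width: 0.499
```

apply_moves(
  steps=[
    [[0,0,0.045,0,0,0],[0,0,0.045,0,0,0],[0,0,0.045,0,0,0],[0,0,0.04,0,0,0],[0,0,0.005,0,0,0],[0,0,0,0,0,0]],
  ],
)

```text
time: 2.35
tcp_pos: [0.4354, -0.0668, 0.0211]
tool_rot: [0.428, 0.904, 0.0, 0.0]
force: [0.2, 0.0, -0.1]
gripper_width: 0.502
```

```bash
python3 - <<'E'
from plan import *
s,p,y=state();print(s["time"],p,np.degrees(y),s["force"],s["gripper_width"])
E
```

```text
2.35 [ 0.43541942 -0.06679962  0.02111694] 39.30936998510611 [ 0.21294104  0.0202576  -0.0626424 ] 0.5018043063132547
```

apply_moves(
  steps=[
    [[0,0,0.006,0,0,0],[0,0,0.003,0,0,0],[0,0,0.001,0,0,0],[0,0,0,0,0,0]],
  ],
)

```text
time: 2.85
tcp_pos: [0.4352, -0.0667, 0.0106]
tool_rot: [0.428, 0.904, 0.0, 0.0]
force: [-0.7, 0.2, -0.3]
gripper_width: 0.503
```

apply_moves(
  steps=[
    [[0,0,0.001,0,0,0],[0,0,0.0,0,0,0]],
  ],
)

```text
time: 3.1
tcp_pos: [0.4353, -0.0668, 0.0102]
tool_rot: [0.428, 0.904, 0.0, 0.0]
force: [-4.4, 0.6, 15.6]
gripper_width: 0.504
```

apply_moves(
  steps=[
    [[0,0,0.001,0,0,0],[0,0,0.0,0,0,0]],
  ],
)

```text
time: 3.35
tcp_pos: [0.4353, -0.0668, 0.0101]
tool_rot: [0.428, 0.904, 0.0, 0.0]
force: [-9.7, 2.0, 36.6]
gripper_width: 0.497
```

```bash
python3 - <<'E'
from plan import *
plan((.435,-.067,.0085),np.radians(39.3),[(.435,-.067,.0089,39.3,1),(.445,.03,.0089,0,10),(.445,.03,.0089,0,1)])
E
```

```text
[[0.0, 0.0, -0.0004, 0, 0, -0.0], [0.0069, 0.0069, 0.0, 0, 0, 0.069], [0.0073, 0.0064, 0.0, 0, 0, 0.068], [0.0078, 0.006, 0.0, 0, 0, 0.069], [0.0081, 0.0053, 0.0, 0, 0, 0.068], [0.0085, 0.0048, 0.0, 0, 0, 0.069], [0.0088, 0.0042, 0.0, 0, 0, 0.069], [0.0091, 0.0036, 0.0, 0, 0, 0.068], [0.0093, 0.003, 0.0, 0, 0, 0.069], [0.0094, 0.0023, 0.0, 0, 0, 0.068], [0.0096, 0.0017, 0.0, 0, 0, 0.069], [0.0, 0.0, 0.0, 0, 0, -0.0]]
cmd end [0.445  0.03   0.0089] -0.0
```

apply_moves(
  steps=[
    [[0.0,0.0,-0.0004,0,0,0],[0.0069,0.0069,0.0,0,0,0.069],[0.0073,0.0064,0.0,0,0,0.068],[0.0078,0.006,0.0,0,0,0.069],[0.0081,0.0053,0.0,0,0,0.068],[0.0085,0.0048,0.0,0,0,0.069],[0.0088,0.0042,0.0,0,0,0.069],[0.0091,0.0036,0.0,0,0,0.068],[0.0093,0.003,0.0,0,0,0.069],[0.0094,0.0023,0.0,0,0,0.068],[0.0096,0.0017,0.0,0,0,0.069],[0,0,0,0,0,0]],
  ],
)

```text
time: 4.85
tcp_pos: [0.4467, 0.0303, 0.0102]
tool_rot: [0.707, 0.707, 0.001, 0.001]
force: [-0.4, 1.2, 20.2]
gripper_width: 0.499
```

```bash
cat > look.py <<'E'
from cell import arm
import cv2,pickle,sys
n=sys.argv[1]
d={}
for k in("scene","top"):
    d[k]=arm.camera(k)
pickle.dump(d,open("c.pkl","wb"))
import numpy as np
im=np.hstack([cv2.resize(d[k]["frame"][:,:,::-1],(400,300),interpolation=cv2.INTER_AREA) for k in d]) if len(sys.argv)<3 else d[sys.argv[2]]["frame"][:,:,::-1]
cv2.imwrite(f"pics/{n}.png",im)
E
python3 look.py m1
```

```text
(no output)
```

View pics/m1.png

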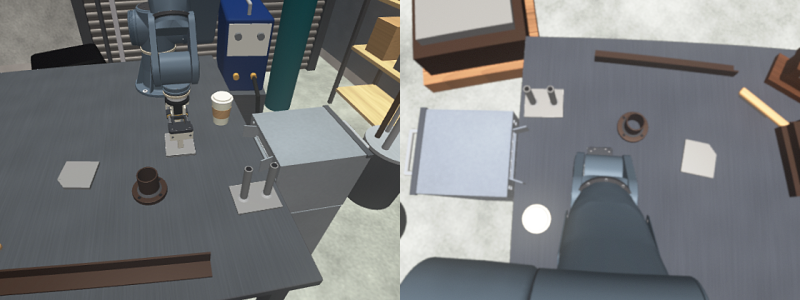

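```bash
python3 - <<'E'
from h import *
d=pickle.load(open("c.pkl","rb"));c=d["scene"]
crop(c,200,120,340,230,5,"pics/m1c.png")
E
```

```text
(no output)
```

View pics/m1c.png

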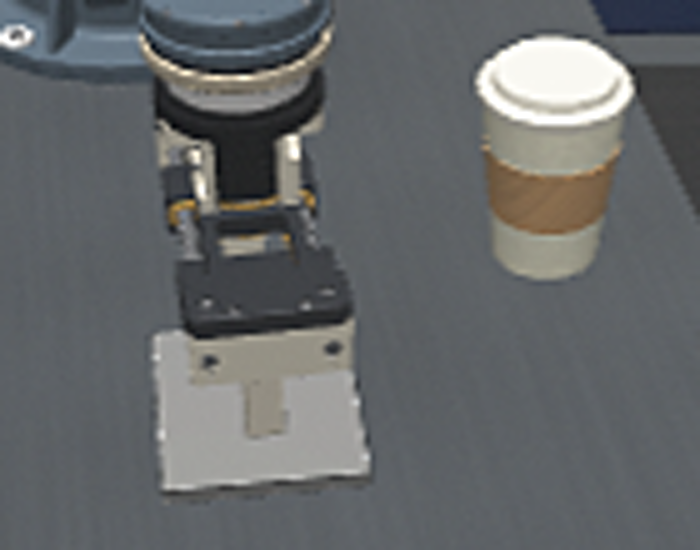

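```bash
python3 - <<'E'
from h import *
d=pickle.load(open("c.pkl","rb"));c=d["scene"]
X=p2w(c,np.array([(163,489),(370,474),(153,335)])/5+[199.6,119.6],.01)[:,:2];print(X,np.linalg.norm(X[0]-X[1]),np.linalg.norm(X[0]-X[2]),np.degrees(np.arctan2(*(X[0]-X[2])[::-1])),(X[1]+X[2])/2)
from plan import *
plan((.445,.03,.0089),0,[(.529,.12,.0089,0,6),(.529,.185,.0089,0,4),(.529,.22,.0089,0,2)])
E
```

```text
[[ 0.50455771 -0.02180454]
 [ 0.51121934  0.07703822]
 [ 0.38765003 -0.01698252]] 0.09906698709710306 0.11700707665524421 -2.361907372467618 [0.44943469 0.03002785]
[[0.015, 0.014, 0.0, 0, 0, -0.0], [0.015, 0.014, 0.0, 0, 0, -0.0], [0.015, 0.014, 0.0, 0, 0, -0.0], [0.015, 0.014, 0.0, 0, 0, -0.0], [0.015, 0.014, 0.0, 0, 0, -0.0], [0.015, 0.014, 0.0, 0, 0, -0.0], [0.0162, 0.0, 0.0, 0, 0, -0.0], [0.0163, 0.0, 0.0, 0, 0, -0.0], [0.0163, 0.0, 0.0, 0, 0, -0.0], [0.0162, 0.0, 0.0, 0, 0, -0.0], [0.0175, 0.0, 0.0, 0, 0, -0.0], [0.0175, 0.0, 0.0, 0, 0, -0.0]]
cmd end [0.529  0.22   0.0089] 0.0
```

apply_moves(
  steps=[
    [[0.015,0.0135,0.0,0,0,-0.026],[0.015,0.0135,0.0,0,0,-0.026],[0.015,0.0135,0.0,0,0,0],[0.015,0.0135,0.0,0,0,0],[0.015,0.0135,0.0,0,0,0],[0.015,0.0135,0.0,0,0,0],[0.016,0.0,0.0,0,0,0],[0.016,0.0,0.0,0,0,0],[0.016,0.0,0.0,0,0,0],[0.016,0.0,0.0,0,0,0],[0.016,0.0,0.0,0,0,0],[0,0,0,0,0,0]],
  ],
)

```text
time: 6.45
tcp_pos: [0.5197, 0.2045, 0.0103]
tool_rot: [0.688, 0.725, 0.002, 0.001]
force: [-0.1, 5.2, 12.7]
gripper_width: 0.499
```

```bash
python3 look.py m2; python3 - <<'E'
from h import *
d=pickle.load(open("c.pkl","rb"));c=d["scene"]
crop(c,250,120,410,300,3.3,"pics/m2c.png")
E
```

```text
(no output)
```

View pics/m2c.png

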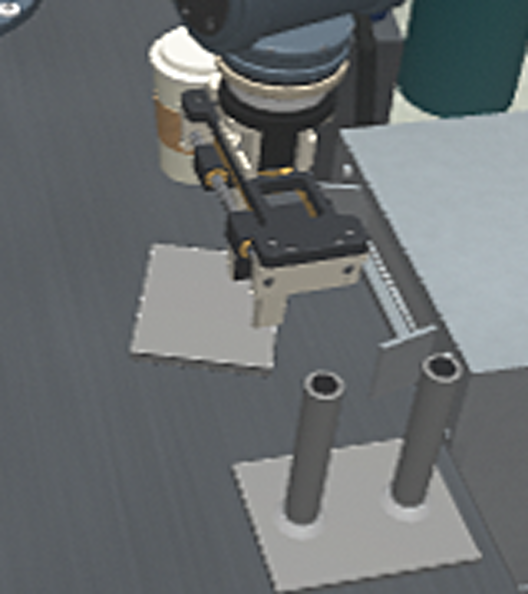

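```bash
python3 - <<'E'
from h import *
d=pickle.load(open("c.pkl","rb"));c=d["scene"]
X=p2w(c,np.array([(152,244),(132,352),(273,367)])/3.3+[249.6,119.6],.01)[:,:2];print(X,np.linalg.norm(X[0]-X[1]),np.linalg.norm(X[2]-X[1]),np.degrees(np.arctan2(*(X[1]-X[0])[::-1])),np.degrees(np.arctan2(*(X[2]-X[1])[::-1])),(X[2]+X[0])/2)
E
```

```text
[[0.44446225 0.14514832]
 [0.55720899 0.1070179 ]
 [0.58847935 0.20067862]] 0.11901997936422246 0.09874292504288744 -18.685294035134056 71.53746136756834 [0.5164708  0.17291347]
```

```bash
python3 - <<'E'
from plan import *
s,p,y=state();print(p,np.degrees(y),s["force"])
plan((p[0],p[1],.0089),y,[(p[0],p[1],.045,0,2),(.514,.085,.045,0,4),(.514,.078,.0045,0,3)])
E
```

```text
[0.51965878 0.20441032 0.01027538] 2.9563517949329183 [-1.15083496  5.99854798 11.87126792]
[[0.0, 0.0, -0.0181, 0, 0, 0.026], [0.0, 0.0, -0.018, 0, 0, 0.026], [-0.0299, -0.0014, 0.0, 0, 0, -0.0], [-0.0298, -0.0014, 0.0, 0, 0, -0.0], [-0.0299, -0.0014, 0.0, 0, 0, -0.0], [-0.0298, -0.0014, 0.0, 0, 0, -0.0], [-0.0023, 0.0, 0.0135, 0, 0, -0.0], [-0.0024, 0.0, 0.0135, 0, 0, -0.0], [-0.0023, 0.0, 0.0135, 0, 0, -0.0]]
cmd end [0.514  0.078  0.0045] -0.02
```

apply_moves(
  steps=[
    [[0,0,-0.018,0,0,0.026],[0,0,-0.018,0,0,0.026],[-0.03,-0.0014,0,0,0,0],[-0.03,-0.0014,0,0,0,0],[-0.03,-0.0014,0,0,0,0],[-0.03,-0.0014,0,0,0,0],[-0.002,0,0.0135,0,0,0],[-0.002,0,0.0135,0,0,0],[-0.002,0,0.0135,0,0,0],[0,0,0,0,0,0]],
  ],
)

```text
time: 7.8
tcp_pos: [0.5119, 0.0776, 0.003]
tool_rot: [0.707, 0.707, -0.001, -0.001]
force: [-0.7, -0.0, -0.3]
gripper_width: 0.497
```

```bash
python3 look.py m3; python3 - <<'E'
from h import *
d=pickle.load(open("c.pkl","rb"));c=d["scene"]
crop(c,250,120,410,300,3.3,"pics/m3c.png")
E
```

```text
(no output)
```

View pics/m3c.png

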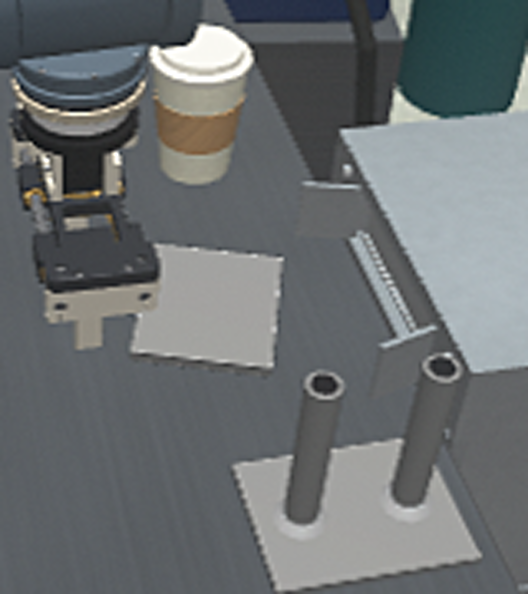

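apply_moves(
  steps=[
    [[0.012,0.001,0,0,0,0],[0.012,0.001,0,0,0,0],[0.01,0,0,0,0,0],[0.01,0,0,0,0,0],[0.01,0,0,0,0,0],[0.01,0,0,0,0,0],[0.01,0,0,0,0,0],[0.01,0,0,0,0,0],[0,0,0,0,0,0]],
  ],
)

```text
time: 9.02
tcp_pos: [0.5144, 0.1619, 0.0042]
tool_rot: [0.707, 0.707, -0.0, -0.0]
force: [0.6, -0.1, 0.1]
gripper_width: 0.498
```

```bash
python3 look.py m4; python3 - <<'E'
from h import *
d=pickle.load(open("c.pkl","rb"));c=d["scene"]
crop(c,250,120,410,300,3.3,"pics/m4c.png")
E
```

```text
(no output)
```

View pics/m4c.png

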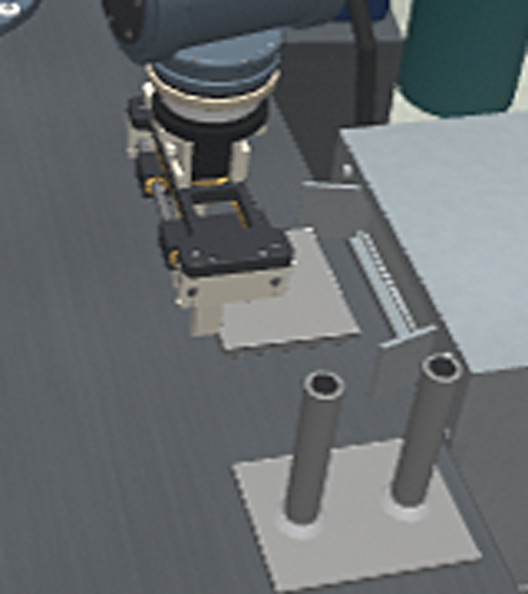

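```bash
python3 - <<'E'
from h import *
d=pickle.load(open("c.pkl","rb"));c=d["scene"]
X=p2w(c,np.array([(312,228),(358,331),(227,349)])/3.3+[249.6,119.6],.01)[:,:2];print(X,np.degrees(np.arctan2(*(X[1]-X[0])[::-1])),np.linalg.norm(X[0]-X[1]),np.linalg.norm(X[2]-X[1]),(X[2]+X[0])/2)
E
```

```text
[[0.44697701 0.27267701]
 [0.56422929 0.27060074]
 [0.56578854 0.17358645]] -1.014470921049775 0.1172706558185622 0.09702681567444565 [0.50638278 0.22313173]
```

apply_moves(
  steps=[
    [[-0.005,0,-0.01,0,0,0],[0,0,-0.02,0,0,0],[0.028,-0.004,0,0,0,0],[0.03,-0.004,0,0,0,0],[0,0,0.014,0,0,0],[0,0,0.009,0,0,0],[0,0,0,0,0,0]],
  ],
)

```text
time: 10.0
tcp_pos: [0.5066, 0.2131, 0.0107]
tool_rot: [0.707, 0.707, -0.001, -0.0]
force: [0.5, 0.1, 0.9]
gripper_width: 0.5
```

apply_moves(
  steps=[
    [[0,0,0.0015,0,0,0],[0,0,0.001,0,0,0],[0,0,0,0,0,0]],
  ],
)

```text
time: 10.38
tcp_pos: [0.5068, 0.2132, 0.0102]
tool_rot: [0.707, 0.707, -0.0, 0.0]
force: [-8.4, -4.3, 25.2]
gripper_width: 0.496
```

apply_moves(
  steps=[
    [[0,0,0.0005,0,0,0],[0,0.004,0,0,0,0],[0,0.005,0,0,0,0],[0,0.005,0,0,0,0],[0,0.005,0,0,0,0],[0,0.004,0,0,0,0],[0.005,0,0,0,0,0],[0.005,0,0,0,0,0],[0.005,0,0,0,0,0],[0,0,0,0,0,0]],
  ],
)

```text
time: 11.62
tcp_pos: [0.5314, 0.2279, 0.0102]
tool_rot: [0.707, 0.707, 0.001, 0.001]
force: [-2.0, -9.4, 23.2]
gripper_width: 0.502
```

```bash
python3 look.py m5; python3 - <<'E'
from h import *
d=pickle.load(open("c.pkl","rb"));c=d["scene"]
crop(c,250,120,410,300,3.3,"pics/m5c.png")
E
```

```text
(no output)
```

View pics/m5c.png

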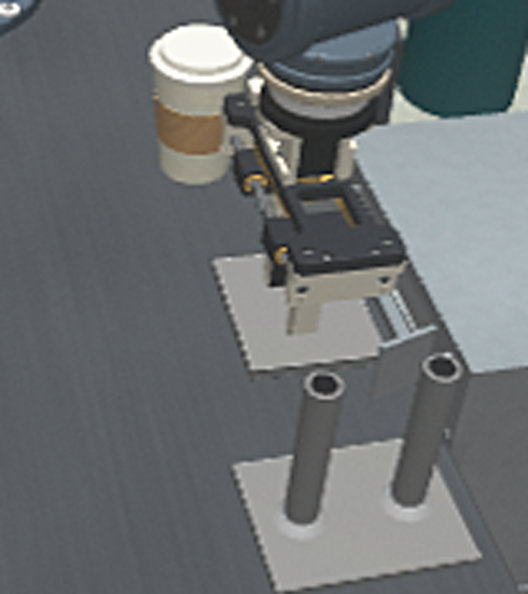

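```bash
python3 - <<'E'
from h import *
d=pickle.load(open("c.pkl","rb"));c=d["scene"]
X=p2w(c,np.array([(214,259),(251,370)])/3.3+[249.6,119.6],.01)[:,:2];print(X,np.degrees(np.arctan2(*(X[1]-X[0])[::-1])),X.mean(0))
E
```

```text
[[0.46989776 0.18801005]
 [0.5886565  0.18484929]] -1.5245656764422877 [0.52927713 0.18642967]
```

apply_moves(
  steps=[
    [[0,0,-0.03,0,0,0],[-0.03,-0.001,0,0,0,0],[-0.035,0,0,0,0,0],[0,0,0.02,0,0,0],[0,0,0.0125,0,0,0],[0,0,0,0,0,0]],
  ],
)

```text
time: 12.48
tcp_pos: [0.5282, 0.164, 0.0049]
tool_rot: [0.707, 0.707, -0.001, -0.001]
force: [-0.7, 0.4, -0.4]
gripper_width: 0.498
```

apply_moves(
  steps=[
    [[0.012,0,0,0,0,0],[0.012,0,0,0,0,0],[0.012,0,0,0,0,0],[0.012,0,0,0,0,0],[0.012,0,0,0,0,0],[0.012,0,0,0,0,0],[0.012,0,0,0,0,0],[0.012,0,0,0,0,0],[0,0,0,0,0,0]],
  ],
)

```text
time: 13.6
tcp_pos: [0.5286, 0.2614, 0.0057]
tool_rot: [0.707, 0.707, 0.0, -0.0]
force: [0.5, -0.2, -0.7]
gripper_width: 0.498
```

```bash
python3 look.py m6; python3 - <<'E'
from h import *
d=pickle.load(open("c.pkl","rb"));c=d["scene"]
crop(c,250,120,410,300,3.3,"pics/m6c.png")
E
```

```text
(no output)
```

View pics/m6c.png

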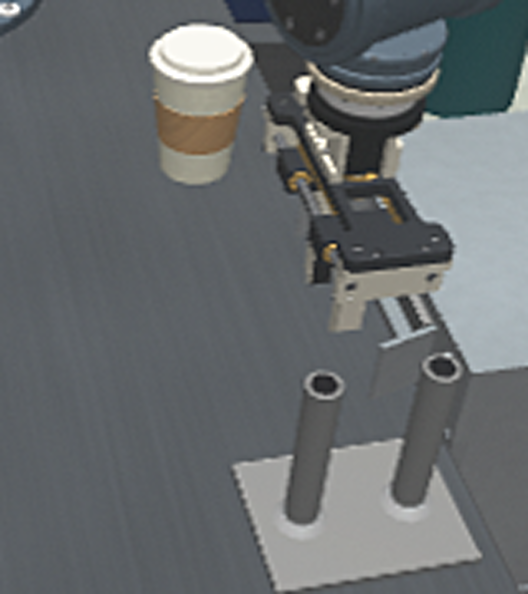

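apply_moves(
  steps=[
    [[0.008,0,0.001,0,0,0],[0.008,0,0,0,0,0],[0.008,0,0,0,0,0],[0.006,0,0,0,0,0],[0,0,0,0,0,0],[0,0,0,0,0,0]],
  ],
)

```text
time: 14.45
tcp_pos: [0.5287, 0.2901, 0.0048]
tool_rot: [0.707, 0.707, -0.0, -0.0]
force: [0.5, 0.0, 0.4]
gripper_width: 0.5
```

apply_moves(
  steps=[
    [[-0.03,0,0,0,0,0],[-0.03,0,-0.02,0,0,0],[-0.05,0,-0.03,0,0,0],[-0.06,0,-0.03,0,0,0],[-0.06,0,-0.02,0,0,0],[-0.06,0,0,0,0,0],[0,0,0,0,0,0]],
  ],
)

```text
time: 15.32
tcp_pos: [0.5288, 0.0015, 0.103]
tool_rot: [0.709, 0.705, 0.0, 0.0]
force: [0.8, 0.3, 0.2]
gripper_width: 0.498
```

```bash
python3 look.py m7; python3 - <<'E'
from h import *
d=pickle.load(open("c.pkl","rb"));c=d["scene"]
crop(c,250,120,410,300,3.3,"pics/m7c.png")
E
```

```text
(no output)
```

View pics/m7c.png

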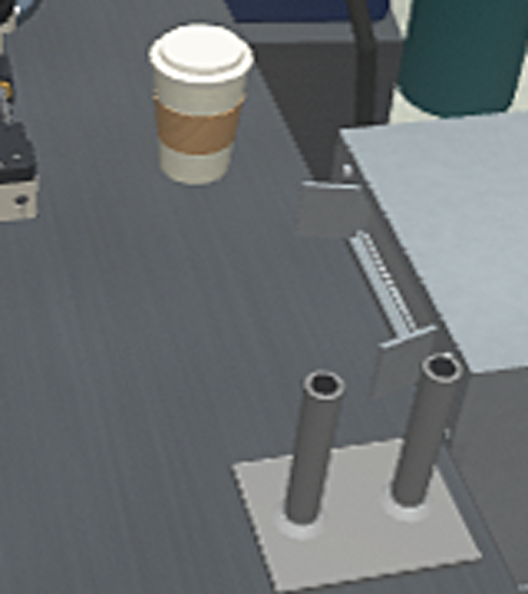

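View pics/m7.png

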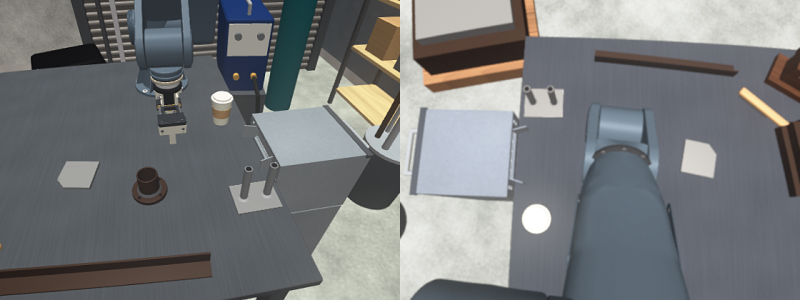

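```bash
python3 - <<'E'
from plan import *
s,p,y=state();print(p,np.degrees(y))
plan(p,y,[(.537,-.305,.1,-10,7),(.537,-.305,.03,-10,2),(.537,-.305,.0115,-10,2)])
E
```

```text
[0.52863818 0.00462888 0.10256774] -0.09378842957389903
[[-0.0442, 0.0013, 0.0004, 0, 0, 0.025], [-0.0442, 0.0023, 0.0003, 0, 0, 0.024], [-0.0441, 0.0035, 0.0004, 0, 0, 0.025], [-0.044, 0.0045, 0.0004, 0, 0, 0.025], [-0.0439, 0.0056, 0.0003, 0, 0, 0.024], [-0.0438, 0.0067, 0.0004, 0, 0, 0.025], [-0.0435, 0.0078, 0.0004, 0, 0, 0.025], [0.0, 0.0, 0.035, 0, 0, -0.0], [0.0, 0.0, 0.035, 0, 0, -0.0], [0.0, 0.0, 0.0092, 0, 0, -0.0], [0.0, 0.0, 0.0093, 0, 0, -0.0]]
cmd end [ 0.537  -0.305   0.0115] -10.01
```

apply_moves(
  steps=[
    [[-0.0442,0.0013,0.0004,0,0,0.025],[-0.0442,0.0023,0.0003,0,0,0.024],[-0.0441,0.0035,0.0004,0,0,0.025],[-0.044,0.0045,0.0004,0,0,0.025],[-0.0439,0.0056,0.0003,0,0,0.024],[-0.0438,0.0067,0.0004,0,0,0.025],[-0.0435,0.0078,0.0004,0,0,0.025],[0,0,0.035,0,0,0],[0,0,0.035,0,0,0],[0,0,0.009,0,0,0],[0,0,0.007,0,0,0],[0,0,0,0,0,0]],
  ],
)

```text
time: 16.92
tcp_pos: [0.5382, -0.3044, 0.0146]
tool_rot: [0.765, 0.644, 0.0, 0.0]
force: [-0.7, 0.0, 0.5]
gripper_width: 0.499
```

apply_moves(
  steps=[
    [[0,0,0.002,0,0,0],[0,0,0.001,0,0,0],[0,0,0,0,0,0]],
  ],
)

```text
time: 17.3
tcp_pos: [0.5377, -0.3046, 0.0112]
tool_rot: [0.766, 0.643, 0.0, 0.0]
force: [0.8, 1.4, 0.2]
gripper_width: 0.5
```

apply_moves(
  steps=[
    [[0,0,0.0015,0,0,0],[0,0,0.0005,0,0,0],[0,0,0,0,0,0]],
  ],
)

```text
time: 17.68
tcp_pos: [0.5378, -0.3048, 0.0103]
tool_rot: [0.766, 0.643, 0.0, 0.0]
force: [-4.3, 3.6, 14.9]
gripper_width: 0.499
```

apply_moves(
  steps=[
    [[0,0,0.0005,0,0,0],[0,0,0,0,0,0]],
  ],
)

```text
time: 17.92
tcp_pos: [0.5378, -0.3047, 0.0103]
tool_rot: [0.766, 0.643, 0.0, 0.0]
force: [-7.3, 3.5, 19.6]
gripper_width: 0.498
```

```bash
python3 - <<'E'
from plan import *
plan((.537,-.305,.0087),np.radians(-10),[(.49,-.205,.0087,0,12)])
E
```

```text
[[0.0075, -0.0053, 0.0, 0, 0, -0.015], [0.0076, -0.0052, 0.0, 0, 0, -0.014], [0.0077, -0.0051, 0.0, 0, 0, -0.015], [0.0078, -0.0049, 0.0, 0, 0, -0.014], [0.0078, -0.0049, 0.0, 0, 0, -0.015], [0.0079, -0.0047, 0.0, 0, 0, -0.014], [0.0079, -0.0047, 0.0, 0, 0, -0.015], [0.0081, -0.0045, 0.0, 0, 0, -0.014], [0.0081, -0.0044, 0.0, 0, 0, -0.015], [0.0081, -0.0043, 0.0, 0, 0, -0.014], [0.0082, -0.0041, 0.0, 0, 0, -0.015], [0.0083, -0.0041, 0.0, 0, 0, -0.015]]
cmd end [ 0.49   -0.205   0.0087] 0.03
```

Add 0.5 mm more press on the first row.

apply_moves(
  steps=[
    [[0.0075,-0.0053,0.0006,0,0,-0.015],[0.0076,-0.0052,0.0,0,0,-0.014],[0.0077,-0.0051,0.0,0,0,-0.015],[0.0078,-0.0049,0.0,0,0,-0.014],[0.0078,-0.0049,0.0,0,0,-0.015],[0.0079,-0.0047,0.0,0,0,-0.014],[0.0079,-0.0047,0.0,0,0,-0.015],[0.0081,-0.0045,0.0,0,0,-0.014],[0.0081,-0.0044,0.0,0,0,-0.015],[0.0081,-0.0043,0.0,0,0,-0.014],[0.0082,-0.0041,0.0,0,0,-0.015],[0.0083,-0.0041,0.0,0,0,-0.015]],
  ],
)

```text
time: 19.42
tcp_pos: [0.4938, -0.2069, 0.0104]
tool_rot: [0.706, 0.708, 0.001, 0.005]
force: [4.1, -8.6, 16.8]
gripper_width: 0.501
```

```bash
python3 look.py m8; python3 - <<'E'
from h import *
d=pickle.load(open("c.pkl","rb"));c=d["scene"]
crop(c,80,150,240,290,4,"pics/m8c.png")
E
```

```text
(no output)
```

View pics/m8c.png

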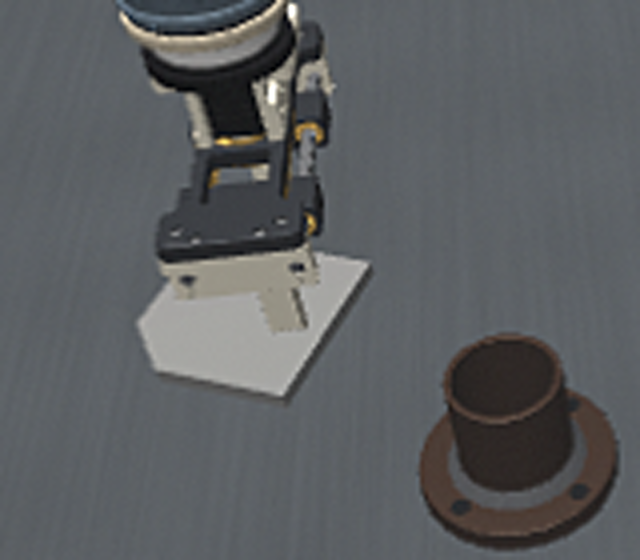

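```bash
python3 - <<'E'
from h import *
d=pickle.load(open("c.pkl","rb"));c=d["scene"]
X=p2w(c,np.array([(371,261),(284,402),(155,370),(137,322)])/4+[79.6,149.6],.01)[:,:2];print(X)
for i in range(3): v=X[i+1]-X[i];print(np.linalg.norm(v),np.degrees(np.arctan2(v[1],v[0])))
E
```

```text
[[ 0.47094463 -0.1632041 ]
 [ 0.577469   -0.2074518 ]
 [ 0.54078591 -0.28111528]
 [ 0.49997385 -0.29645842]]
0.11534860782873291 -22.556838308665146
0.08229190031247374 -116.47247925419276
0.04360087797802632 -159.39643184331945
```

```bash
python3 - <<'E'
from plan import *
plan((.491,-.205,.0080),np.radians(0),[(.491,-.205,.03,-8,2),(.516,-.203,.03,-24.5,3),(.516,-.203,.0125,-24.5,3)])
E
```

```text
[[0.0, 0.0, -0.011, 0, 0, 0.07], [0.0, 0.0, -0.011, 0, 0, 0.07], [0.0018, 0.0082, 0.0, 0, 0, 0.096], [0.0026, 0.0079, 0.0, 0, 0, 0.096], [0.0034, 0.0077, 0.0, 0, 0, 0.096], [0.0, 0.0, 0.0058, 0, 0, -0.0], [0.0, 0.0, 0.0059, 0, 0, -0.0], [0.0, 0.0, 0.0058, 0, 0, -0.0]]
cmd end [ 0.516  -0.203   0.0125] -24.52
```

apply_moves(
  steps=[
    [[0.0,0.0,-0.022,0,0,0]],
  ],
)

```text
time: 19.65
tcp_pos: [0.4903, -0.2046, 0.0298]
tool_rot: [0.706, 0.708, -0.0, -0.0]
force: [-0.2, 0.0, -0.4]
gripper_width: 0.503
```

apply_moves(
  steps=[
    [[0,0,0,0,0,0.14],[0.0018,0.0082,0.0,0,0,0.096],[0.0026,0.0079,0.0,0,0,0.096],[0.0034,0.0077,0.0,0,0,0.096],[0,0,0,0,0,0],[0.0,0.0,0.009,0,0,0],[0.0,0.0,0.008,0,0,0],[0,0,0,0,0,0]],
  ],
  fingers=0,
)

```text
time: 20.65
tcp_pos: [0.5148, -0.2024, 0.0119]
tool_rot: [0.84, 0.542, -0.0, -0.001]
force: [-0.2, 0.8, 0.4]
gripper_width: 0.004
```

apply_moves(
  steps=[
    [[0,0,0.002,0,0,0],[0,0,0,0,0,0]],
  ],
)

```text
time: 20.9
tcp_pos: [0.5155, -0.2026, 0.0109]
tool_rot: [0.841, 0.542, 0.0, 0.0]
force: [-0.5, 0.3, 0.1]
gripper_width: 0.001
```

apply_moves(
  steps=[
    [[0,0,0.001,0,0,0],[0,0,0.001,0,0,0],[0,0,0,0,0,0]],
  ],
)

```text
time: 21.28
tcp_pos: [0.5157, -0.2026, 0.0102]
tool_rot: [0.841, 0.542, 0.0, 0.0]
force: [-5.6, 2.1, 17.2]
gripper_width: 0.009
```

```bash
python3 - <<'E'
from plan import *
plan((.516,-.203,.0085),np.radians(-24.5),[(.5,-.12,.0085,0,11)])
E
```

```text
[[0.0063, -0.0045, 0.0, 0, 0, -0.039], [0.0064, -0.0042, 0.0, 0, 0, -0.039], [0.0066, -0.0039, 0.0, 0, 0, -0.039], [0.0067, -0.0037, 0.0, 0, 0, -0.038], [0.0069, -0.0034, 0.0, 0, 0, -0.039], [0.007, -0.0032, 0.0, 0, 0, -0.039], [0.0071, -0.0029, 0.0, 0, 0, -0.039], [0.0073, -0.0026, 0.0, 0, 0, -0.039], [0.0073, -0.0023, 0.0, 0, 0, -0.039], [0.0074, -0.002, 0.0, 0, 0, -0.039], [0.0075, -0.0018, 0.0, 0, 0, -0.039]]
cmd end [ 0.5    -0.12    0.0085] 0.02
```

apply_moves(
  steps=[
    [[0.0,0.0,0.0007,0,0,0],[0.0063,-0.0045,0.0,0,0,-0.039],[0.0064,-0.0042,0.0,0,0,-0.039],[0.0066,-0.0039,0.0,0,0,-0.039],[0.0067,-0.0037,0.0,0,0,-0.038],[0.0069,-0.0034,0.0,0,0,-0.039],[0.007,-0.0032,0.0,0,0,-0.039],[0.0071,-0.0029,0.0,0,0,-0.039],[0.0073,-0.0026,0.0,0,0,-0.039],[0.0073,-0.0023,0.0,0,0,-0.039],[0.0074,-0.002,0.0,0,0,-0.039],[0.0075,-0.0018,0.0,0,0,-0.039]],
  ],
)

```text
time: 22.78
tcp_pos: [0.5021, -0.1212, 0.0103]
tool_rot: [0.706, 0.708, 0.001, 0.004]
force: [1.1, -9.3, 15.1]
gripper_width: 0.006
```

```bash
python3 look.py m9; python3 - <<'E'
from h import *
d=pickle.load(open("c.pkl","rb"));c=d["scene"]
crop(c,80,140,240,290,4,"pics/m9c.png")
E
```

```text
(no output)
```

View pics/m9c.png

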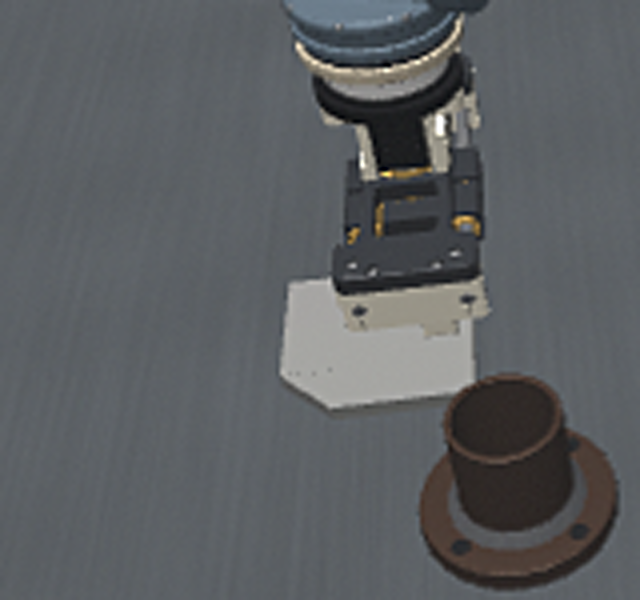

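```bash
python3 - <<'E'
from h import *
d=pickle.load(open("c.pkl","rb"));c=d["scene"]
X=p2w(c,np.array([(289,283),(281,374),(331,410),(474,393)])/4+[79.6,139.6],.01)[:,:2];print(X,(X[0]+X[3])/2)
for i in range(3): v=X[i+1]-X[i];print(np.linalg.norm(v),np.degrees(np.arctan2(v[1],v[0])))
E
```

```text
[[ 0.44599077 -0.21329699]
 [ 0.5241466  -0.21270153]
 [ 0.557575   -0.18295054]
 [ 0.55805411 -0.10351847]] [ 0.50202244 -0.15840773]
0.07815809848642088 0.43651923552025707
0.04475019327340152 41.668807593574705
0.0794335106289629 89.65441641298733
```

apply_moves(
  steps=[
    [[0,0,0.0003,0,0,0],[0.008,0,0,0,0,0],[0.008,0,0,0,0,0],[0.008,0,0,0,0,0],[0.008,0,0,0,0,0],[0.008,0,0,0,0,0],[0.008,0,0,0,0,0],[0.008,0,0,0,0,0],[0.008,0,0,0,0,0],[0.008,0,0,0,0,0],[0.008,0,0,0,0,0],[0.008,0,0,0,0,0]],
  ],
)

```text
time: 24.38
tcp_pos: [0.5022, -0.033, 0.0102]
tool_rot: [0.706, 0.708, 0.002, 0.003]
force: [-0.0, -12.2, 22.3]
gripper_width: 0.008
```

apply_moves(
  steps=[
    [[0.008,0.001,0,0,0,0],[0.008,0.002,0,0,0,0],[0.008,0.002,0,0,0,0],[0.008,0.002,0,0,0,0],[0.008,0.002,0,0,0,0],[0.008,0.002,0,0,0,0],[0.008,0.002,0,0,0,0],[0.008,0.002,0,0,0,0],[0,0,0,0,0,0]],
  ],
)

```text
time: 25.5
tcp_pos: [0.5165, 0.0319, 0.0102]
tool_rot: [0.706, 0.708, 0.001, 0.002]
force: [-0.8, -4.9, 24.9]
gripper_width: 0.005
```

```bash
python3 look.py m10; python3 - <<'E'
from h import *
d=pickle.load(open("c.pkl","rb"));c=d["scene"]
crop(c,180,120,350,270,4,"pics/m10c.png")
E
```

```text
(no output)
```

View pics/m10c.png

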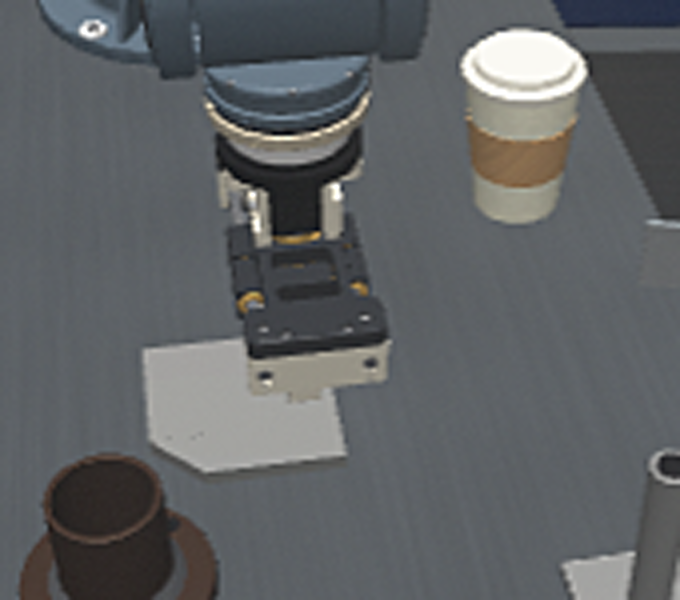

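```bash
python3 - <<'E'
from h import *
d=pickle.load(open("c.pkl","rb"));c=d["scene"]
X=p2w(c,np.array([(144,350),(151,441),(207,474),(346,455)])/4+[179.6,119.6],.01)[:,:2];print(X,(X[0]+X[3])/2)
for i in range(3): v=X[i+1]-X[i];print(np.linalg.norm(v),np.degrees(np.arctan2(v[1],v[0])))
E
```

```text
[[ 0.46102562 -0.05885317]
 [ 0.54013513 -0.05912973]
 [ 0.57162588 -0.02950684]
 [ 0.57036691  0.04984627]] [ 0.51569626 -0.00450345]
0.07910998566252077 -0.200297116474119
0.043234045188807434 43.249369153751864
0.07936310048730252 90.90894429681988
```

Plate B: centre (0.516, −0.005), yaw ≈ 0.5°, following the tool. Continue pulling.

apply_moves(
  steps=[
    [[0.008,0.002,0.0002,0,0,0],[0.008,0.002,0,0,0,0],[0.008,0.002,0,0,0,0],[0.008,0.002,0,0,0,0],[0.008,0.002,0,0,0,0],[0.008,0.002,0,0,0,0],[0.008,0.001,0,0,0,0],[0.008,0,0,0,0,0],[0.008,0,0,0,0,0],[0.008,0,0,0,0,0],[0.008,0,0,0,0,0],[0.008,0,0,0,0,0]],
  ],
)

```text
time: 27.1
tcp_pos: [0.5295, 0.1276, 0.0102]
tool_rot: [0.706, 0.708, 0.002, 0.002]
force: [0.2, -12.3, 24.6]
gripper_width: 0.004
```

apply_moves(
  steps=[
    [[0.008,0,0.0003,0,0,0],[0.008,0,0,0,0,0],[0.008,0,0,0,0,0],[0.008,0,0,0,0,0],[0.008,0,0,0,0,0],[0.008,0,0,0,0,0],[0.008,0,0,0,0,0],[0.008,0,0,0,0,0],[0.008,0,0,0,0,0],[0,0,0,0,0,0]],
  ],
)

```text
time: 28.35
tcp_pos: [0.5293, 0.2004, 0.0102]
tool_rot: [0.706, 0.708, 0.002, 0.002]
force: [-1.6, -7.5, 26.7]
gripper_width: 0.006
```

```bash
python3 look.py m11; python3 - <<'E'
from h import *
d=pickle.load(open("c.pkl","rb"));c=d["scene"]
crop(c,250,120,410,300,3.3,"pics/m11c.png")
E
```

```text
(no output)
```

View pics/m11c.png

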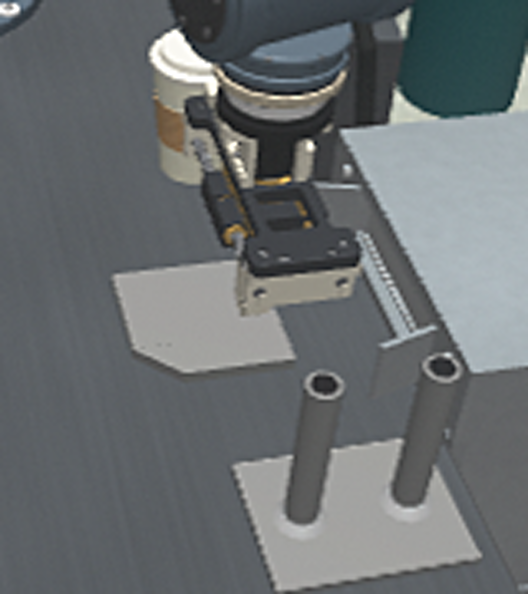

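apply_moves(
  steps=[
    [[0.008,0,0.0,0,0,0],[0.008,0,0,0,0,0],[0.008,0,0,0,0,0],[0.008,0,0,0,0,0],[0.008,0,0,0,0,0],[0.008,0,0,0,0,0],[0.008,0,0,0,0,0],[0.008,0,0,0,0,0],[0.008,0,0,0,0,0],[0.006,0,0,0,0,0],[0,0,0,0,0,0]],
  ],
)

```text
time: 29.82
tcp_pos: [0.5289, 0.2784, 0.0102]
tool_rot: [0.706, 0.708, 0.002, 0.002]
force: [-0.2, -7.0, 25.1]
gripper_width: 0.005
```

```bash
python3 look.py m12; python3 - <<'E'
from h import *
d=pickle.load(open("c.pkl","rb"));c=d["scene"]
crop(c,250,120,410,300,3.3,"pics/m12c.png")
E
```

```text
(no output)
```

View pics/m12c.png

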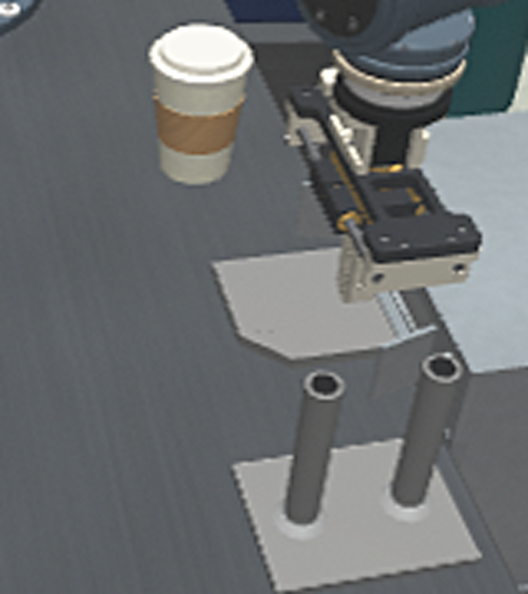

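```bash
python3 - <<'E'
from h import *
d=pickle.load(open("c.pkl","rb"));c=d["scene"]
X=p2w(c,np.array([(213,264),(239,333),(292,358)])/3.3+[249.6,119.6],.01)[:,:2];print(X)
v=X[1]-X[0];print(np.linalg.norm(v),np.degrees(np.arctan2(v[1],v[0])))
E
```

```text
[[0.47540221 0.18586078]
 [0.55155171 0.18606561]
 [0.58227844 0.21621011]]
0.07614977714802504 0.15411889198260112
```

apply_moves(
  steps=[
    [[0,0,-0.03,0,0,0],[-0.04,-0.005,0,0,0,0],[-0.04,-0.005,0,0,0,0],[-0.038,-0.005,0,0,0,0],[0,0,0,0,0,0],[0,0,0.02,0,0,0],[0,0,0.0125,0,0,0],[0,0,0,0,0,0]],
  ],
  fingers=45,
)

```text
time: 30.92
tcp_pos: [0.5113, 0.1609, 0.0041]
tool_rot: [0.706, 0.708, -0.001, -0.0]
force: [-0.6, 0.6, -0.6]
gripper_width: 0.446
```

apply_moves(
  steps=[
    [[0.012,0,0,0,0,0],[0.012,0,0,0,0,0],[0.01,0,0,0,0,0],[0.01,0,0,0,0,0],[0.01,0,0,0,0,0],[0.01,0,0,0,0,0],[0.01,0,0,0,0,0],[0,0,0,0,0,0]],
  ],
)

```text
time: 31.92
tcp_pos: [0.5115, 0.2354, 0.0047]
tool_rot: [0.706, 0.708, 0.0, -0.0]
force: [0.5, 0.1, -0.1]
gripper_width: 0.452
```

```bash
python3 look.py m13; python3 - <<'E'
from h import *
d=pickle.load(open("c.pkl","rb"));c=d["scene"]
crop(c,250,120,410,300,3.3,"pics/m13c.png")
E
```

```text
(no output)
```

View pics/m13c.png

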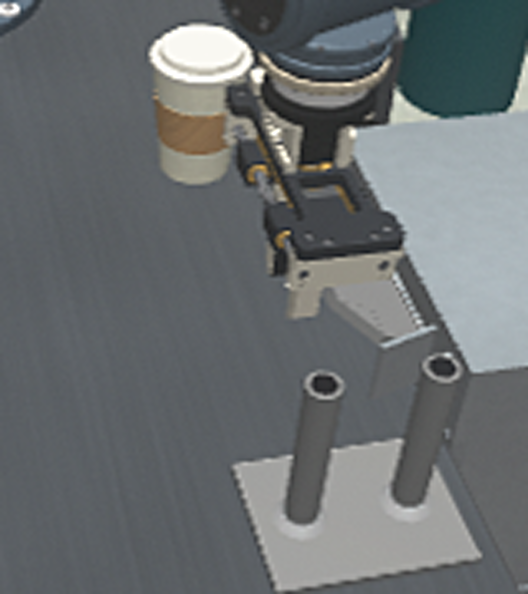

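apply_moves(
  steps=[
    [[0.01,0,0,0,0,0],[0.01,0,0,0,0,0],[0.01,0,0,0,0,0],[0.01,0,0,0,0,0],[0.01,0,0,0,0,0],[0.006,0,0,0,0,0],[0,0,0,0,0,0],[0,0,0,0,0,0]],
  ],
)

```text
time: 33.02
tcp_pos: [0.5115, 0.2902, 0.0048]
tool_rot: [0.706, 0.708, -0.0, -0.0]
force: [-0.2, -0.7, -0.5]
gripper_width: 0.448
```

apply_moves(
  steps=[
    [[-0.03,0,0,0,0,0],[-0.03,0,-0.02,0,0,0],[-0.05,0,-0.03,0,0,0],[-0.06,0,-0.04,0,0,0],[-0.06,0,-0.04,0,0,0],[-0.06,0,0,0,0,0],[-0.06,0,0,0,0,0],[0,0,0,0,0,0],[0,0,0,0,0,0]],
  ],
)

```text
time: 34.15
tcp_pos: [0.512, -0.0435, 0.1242]
tool_rot: [0.707, 0.707, 0.0, -0.0]
force: [0.1, 0.6, 0.5]
gripper_width: 0.451
```

```bash
python3 look.py m14; python3 - <<'E'
from h import *
d=pickle.load(open("c.pkl","rb"));d0=pickle.load(open("c0.pkl","rb"))
im=[]
for D in(d0,d):
    c=D["scene"];im.append(cv2.resize(c["frame"][120:300,250:410,::-1],None,fx=2.5,fy=2.5,interpolation=cv2.INTER_CUBIC))
cv2.imwrite("pics/m14c.png",np.hstack(im))
E
```

```text
(no output)
```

View pics/m14c.png

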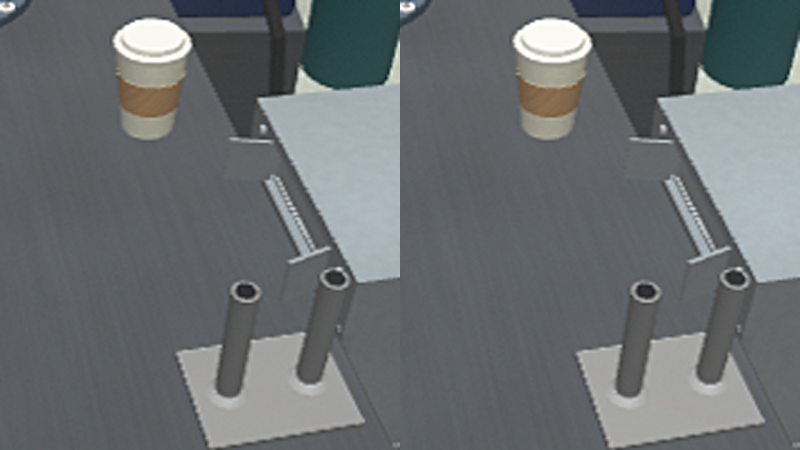

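View pics/m14.png

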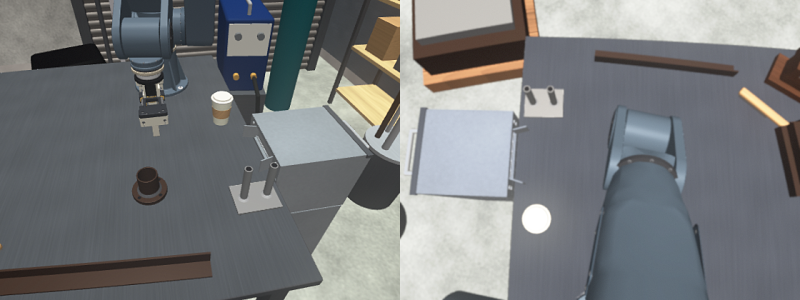

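```bash
python3 - <<'E'
from h import *
d=pickle.load(open("c.pkl","rb"));d0=pickle.load(open("c0.pkl","rb"))
a=d["scene"];b=d0["scene"]
for n,(x0,y0,x1,y1) in dict(mouth=(340,170,400,240),cup=(290,120,332,180),weld=(315,220,400,305),spool=(180,230,240,290)).items():
    D=cv2.absdiff(a["frame"],b["frame"])[y0:y1,x0:x1].max(2);Z=np.abs(a["z_map"]-b["z_map"])[y0:y1,x0:x1]
    print(n,D.mean(),D.max(),np.median(Z),(Z>.015).sum())
E
```

```text
mouth 3.268095238095238 7 0.0014504194 49
cup 2.875 7 0.0020151734 28
weld 2.9807612456747403 7 0.0012974143 64
spool 2.0741666666666667 6 0.0013203323 29
```

The mouth, cup, tubed plate and pipe stub all match the first picture to within camera noise, so I'm handing in.

```bash
python3 - <<'E'
from cell import arm
print(arm.hand_in(), arm.sense()["time"])
E
```

```text
the job is handed in; nothing more can be done
the job is handed in; nothing more can be done
```

Both offcuts are off the bench and in the scrap bin, and I handed the job in at about 34 s on the robot's clock. I slid each plate flat, pressing lightly on its top with the fingertips, then pushed it from behind with the spread fingers through the flap. Neither plate was picked up.

**Last checks:** The bench is empty of offcuts. In the scene camera, the areas around the bin mouth and flap, the cup, the tubed plate and the pipe stub match the first picture to within noise (largest pixel difference 7 out of 255). So the flap looks shut and nothing that stays has moved. The arm stands clear with no contact force.

**What went wrong on the way:** Plate A slipped and turned about 18° under the fingers during one drag, and plate B turned about 15° during its first drag. I corrected both before they went in.

**Not checked:** No camera sees inside the bin. That the plates lie on its floor is inferred from them being gone and the flap shut behind them.

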